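Put the blender's battery pack on charge

ROBOT

A 7-joint arm with a two-finger parallel gripper is mounted at the origin on the work surface. World frame = base frame: x ahead of the robot, y to its left, z up, the work surface at z = 0. Lengths are in m, angles in rad, forces in N, time in s.
With the tool pointing down it reaches from about 0.425 to 0.8 m from the base axis. Payload 8.3 kg.
Tool frame: the origin (TCP) lies midway between the tips of the shut fingers; the grasp point (between the pads) lies grasp_offset behind it (grasp_offset is the distance from the TCP to the grasp point, in m); z points along the fingers, y is the line along which they close (so a half turn about z gives the same grasp; the last joint's range is limited). The gripper opens to 85 mm and grips with 20 to 120 N. Pads are 22 mm wide; open, the fingers measure 114 mm over their backs; the gripper's body (76 mm by 85 mm) begins 54 mm behind the grasp point. The pads swing forward as they close: fully open they stand 13 mm farther back than shut.
Start: joints at [1.044, 0.383, 0.016, 1.37, -0.006, 1.388, -0.046], TCP at [0.28, -0.559, 0.231] pointing down, gripper open.
Joint ranges: [-2.95, 2.95], [-0.25, 2.06], [-1.52, 1.56], [0.18, 2.33], [-1.44, 4.58], [0.02, 2.06], [-3.01, 3.01]. Speed limits (rad/s): [2.39, 2.39, 3.01, 3.01, 3.14, 3.14, 3.14].

INTERFACE

Orientations are given as a rotation vector (axis times angle).
In Python, from plant import sense, get_image, hand_in, grasp_offset gives the robot as it stands.
- The arm moves only by the shell command python3 -m pendant 'ROWS' [FORCE]. ROWS is JSON, a list that holds one entry, the list of rows, each a list of 5 numbers: the shift along the tool's x, y, z in mm, then the turn about the tool's z in degrees, then the finger opening in mm, from 0 to 85.4. In form: [[[tx, ty, tz, roll, jaw], ...]]. A call has 1 to 20 rows; each row shifts and turns the commanded pose from where the row before left it, along the tool's axes as they then stand; what a row does not reach is not made up. A row lasts 1/8 s, in which the tool goes at most 62.5 mm and 10.7 degrees, less where a joint would pass 70% of its speed; a pose out of reach is approached as far as the arm can. A call with a gripper value outside its range is refused whole. The fingers move at their own pace and stop on an object; FORCE is the grip in N (left out, the last holds). Time passes only in rows, so rows that do not move let the fingers close. It gives the time, the measured TCP pose, the force, the opening and the grip force at its end, in the units of the state.
- sense(): the state, without advancing time (a new reading comes with each control period).
- get_image(name): name is "scene" or "side" or "wrist"; returns a dict with "frame" (480x640x3 uint8, red, green, blue), "intrinsics" (3x3 intrinsics, pixels), "world_to_cam" (4x4, takes a point from world to camera coordinates). Camera axes: x right, y up, looking along -z (the intrinsics and any distortion apply to the point x, -y, -z); pixel columns grow to the right and rows downward; lengths in m; the calibration is good to about 2 mm. A picture is of the moment at which its call begins. There is no depth.
- hand_in(): hands the job in; it is judged then, once.
The state is a dict: "clock": time; "joint_positions": joint angles; "qvel": joint speeds; "effort": joint torques, N m; "tool_pos": TCP position; "tcp_rot": TCP orientation; "force": force on the tool from outside, world axes, zero at the start; "wrist_torque": the same for the moment, N m; "gripper_width": finger opening in m; "grip_force": force on a finger pad.
Only numpy, scipy, OpenCV 4.12 (cv2) and the standard library are available. Lean on these libraries where they do the work, as an engineer would, in place of code of your own. Each camera call takes 0.05 s, during which the arm holds its last target. There are 200 camera calls.

TASK

Put the stick blender's battery pack on charge: lift the hinged metal splash cover of the charging dock by its lip, without flinging it, until it rests back on its stop, then lower the pack upright into the dock's pocket until it is fully down and swing the locking lever fully shut over it. Leave the cover open, and leave everything else on the table standing where it is.

Things in the scene. Friction and masses are not known exactly. Their poses are not given: they have to be found in the camera images.
- dock: charging dock, fixed to the table: grey painted block 150 (x, depth) x 180 (y, width) x 60 tall. Origin at the centre of its underside, z up; its front, with the cover's lip, faces -x of its own frame (roughly to the robot's right), the cover's hinge runs along its rear (+x) top edge, and behind that two narrow steel brackets (to 140 behind the centre) are the stop on which the open cover rests.
- cover (a joint): hinge of the dock's splash cover, rad: 0 shut, 1.75 open and resting on its stop. It swings up and backwards, damped; it sinks shut again if left below about 1.2 and sinks open beyond that.
- cover_hinge (a point): middle of the cover's hinge line, at (75, 0, 60) in the dock's frame; the hinge line runs along the dock's y.
- cover_lip (a point): middle of the front lower edge of the cover's lip; moves with the cover. The cover is a plain aluminium hood, 150 deep, 180 wide, 82 tall, walls 4, open below, weighing 0.4 kg. The lip is a flat strip 130 wide (y), 6 thick, standing out 28 in front of the hood's (and dock's) front face; when shut its underside is 61 above the table, with free space beneath it.
- pocket (a point): centre of the mouth of the dock's rectangular pocket, in the dock's top face at (5, 0, 60) in the dock's frame. The pocket is 69 long along the dock's x, 47 wide along its y, 22 deep (floor 38 above the table), with a 3 chamfer round its mouth. Hidden under the shut cover.
- lever (a joint): locking lever, rad: 0 shut, pointing to the dock's +x over the pocket; about 1.3 to 1.8 open, pointing to the dock's +y; turns about a vertical pin at (-60, 0) in the dock's frame and stays where it is left. Hidden under the shut cover.
- lever_fin (a point): top centre of the upright fin on the lever, 62 from the pin, 131 above the table. The lever is a flat steel bar 14 wide, its underside 100 and its top 107 above the table, reaching 77 from the pin; the fin is 28 long along the bar, 6 thick, and rises 24 above the bar. Push the fin sideways.
- pack: battery pack: grey block 44 (x) x 66 (y) x 58 tall, with fine black ribs on its two wide faces and two small brass contacts on top, 0.2 to 0.45 kg. Stands upright on the table; origin at the centre of its underside, z up. Seated in the pocket its top is 96 above the table. Either way round fits.
- ramekin: bystander, leave alone: small white ceramic bowl, 72 across, 40 tall. Origin at the underside's centre.
- mould: bystander, leave alone: thin steel ring mould, 72 across, 50 tall. Origin at the underside's centre.
- mill: bystander, leave alone: dark wooden pepper mill, 54 across, 170 tall. Origin at the underside's centre.
- sauce: bystander, leave alone: clear sauce bottle, 58 across, 170 tall. Origin at the underside's centre.
- timer: bystander, leave alone: white kitchen timer, block 45 x 70 x 62 with rounded edges, no ribs. Origin at the underside's centre.
- dish: bystander, leave alone: small empty white plate, 160 across, 20 tall. Origin at the underside's centre.
- spoon: bystander, leave alone: steel serving spoon lying flat. Origin at the underside's centre, length along x.
There are look-alikes about, which are no part of the job. What is shaped like the pack but turquoise is not meant.

How it is judged:
By the outcome, as a careful person would: the job done as asked, in the order asked, and still so for the second after the job is handed in, with the robot touching nothing.
It also fails if it takes over 72 s, if anything falls off the work surface, if the arm or the gripper's body presses on something with over 40 N, if the wrist force passes 120 N, or if a joint passes its speed limit or range.

## Working session

There is one attempt and no reset: what is moved stays moved. The work goes in short steps, Python scripts to look and compute and a shell command to move; the robot and the scene stay as the last step left them, time stands still between calls to the robot, and variables do not carry over. Pictures are saved under pics/ and viewed, at most 10 in all, crops included, and the job is handed in when it is done.

```bash
ls; mkdir -p pics; cat > h.py <<'E'
import numpy as np, cv2
from scipy.spatial.transform import Rotation as R
from plant import sense, get_image, grasp_offset
def grab(n,f):
    d=get_image(n); cv2.imwrite(f'pics/{f}.png',d['frame'][:,:,::-1]); np.savez(f'pics/{f}.npz',K=d['intrinsics'],T=d['world_to_cam'],im=d['frame'],**({'D':d['distortion']} if 'distortion' in d else {})); return d
def ray(d,u,v):
    K=np.array(d['K'] if 'K' in d else d['intrinsics']);T=np.array(d['T'] if 'T' in d else d['world_to_cam'])
    p=np.linalg.solve(K,[u,v,1.]); c=np.array([p[0],-p[1],-1.])
    return -T[:3,:3].T@T[:3,3], T[:3,:3].T@c
def onz(d,u,v,z):
    o,r=ray(d,u,v); return o+r*(z-o[2])/r[2]
def proj(d,P):
    K=np.array(d['K'] if 'K' in d else d['intrinsics']);T=np.array(d['T'] if 'T' in d else d['world_to_cam'])
    c=T[:3,:3]@np.array(P)+T[:3,3]; q=K@np.array([c[0],-c[1],-c[2]]); return q[:2]/q[2]
E
python3 - <<'E'
from h import *
print(grasp_offset, sense())
for n in ('scene','side'):
    d=grab(n,n+'0'); print(n,d.keys(),d['intrinsics'],d['world_to_cam'])
E
```

```text
pics
0.0187 {'clock': 0.0, 'joint_positions': array([ 1.04409375,  0.38424657,  0.01636218,  1.37115117, -0.0063255 ,
        1.38825108, -0.04650129]), 'qvel': array([ 0.00074406,  0.00024694, -0.00062058, -0.00023556,  0.00033164,
       -0.00217133, -0.00095436]), 'effort': array([-2.02455396e-06, -6.27602935e+01,  8.44281390e-01, -3.71825123e+01,
        1.66399672e-02,  1.42503888e-02, -3.01094701e-05]), 'tool_pos': array([ 0.27940783, -0.55848546,  0.23027491]), 'tcp_rot': array([-3.05557113e+00, -7.21683369e-01,  7.37621372e-04]), 'force': array([-0.83537387, -0.24902977,  0.17300633]), 'wrist_torque': array([-0.04357112,  0.03388542,  0.01372072]), 'grip_force': 0.0, 'gripper_width': 0.08541805380084255}
scene dict_keys(['frame', 'intrinsics', 'world_to_cam']) [[574.06842694   0.         320.85224917]
 [  0.         574.06842694 239.13083515]
 [  0.           0.           1.        ]] [[ 0.62986305  0.77656614 -0.01475033 -0.32437138]
 [-0.65863202  0.54408117  0.51978798  0.26886409]
 [ 0.41167512 -0.3176802   0.85416795 -1.87229019]
 [ 0.          0.          0.          1.        ]]
side dict_keys(['frame', 'intrinsics', 'world_to_cam']) [[487.65604701   0.         316.5787908 ]
 [  0.         487.65604701 240.58890585]
 [  0.           0.           1.        ]] [[-0.92768935 -0.37308325 -0.01418991  0.50033071]
 [ 0.27223076 -0.70194698  0.65814956 -0.21916858]
 [-0.25550514  0.60669541  0.75275348 -1.2676319 ]
 [ 0.          0.          0.          1.        ]]
```

View pics/scene0.png

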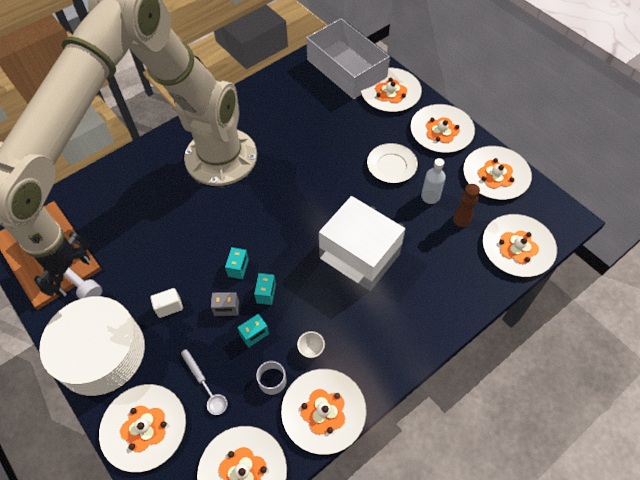

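View pics/side0.png

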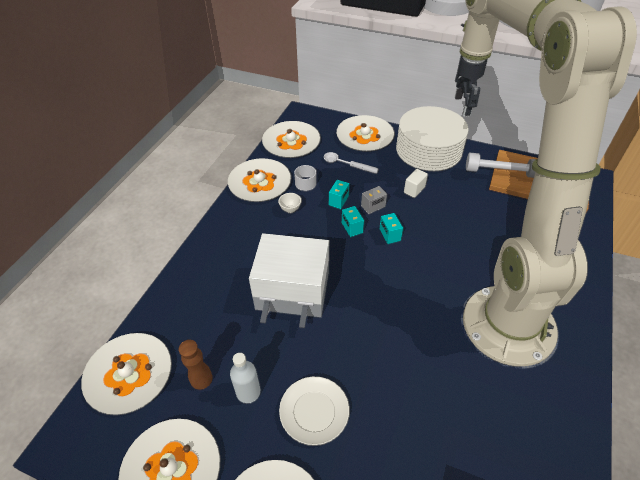

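Scene view: the dock with its shut cover is at about (360,245), with the lip at (345,268). The grey pack is at (225,304) among three turquoise look-alikes at (236,262), (265,289) and (253,330). Side view: the dock is at (290,270) with its stop brackets at (285,310), and the pack is at (374,200).

```bash
python3 - <<'E'
from h import *
s=dict(np.load('pics/scene0.npz')); a=s['im']; b=np.load('pics/side0.npz')['im']
c1=cv2.resize(a[190:300,300:420],None,fx=3.3,fy=3.3,interpolation=cv2.INTER_CUBIC)
c2=cv2.resize(a[240:350,190:290],None,fx=3.3,fy=3.3,interpolation=cv2.INTER_CUBIC)
c=np.hstack([c1,c2]); cv2.imwrite('pics/crop1.png',c[:,:,::-1]); print(c.shape)
for n in('scene0','side0'):
    d=dict(np.load(f'pics/{n}.npz')); im=d['im']
    g=cv2.cvtColor(im,cv2.COLOR_RGB2HSV)
    m=((g[...,1]<60)&(g[...,2]>170)).astype(np.uint8)
    for q in cv2.findContours(m,0,2)[0]:
        if cv2.contourArea(q)>1500:
            p=cv2.approxPolyDP(q,3,True)[:,0]; 
            if len(p)<10: print(n,[(tuple(x),onz(d,*x,.142).round(3)[:2]) for x in p])
    # pack grey
    m=((g[...,1]<70)&(g[...,2]>60)&(g[...,2]<190)).astype(np.uint8)
    box=(slice(285,322),slice(205,245)) if n=='scene0' else (slice(182,218),slice(358,392))
    q=max(cv2.findContours(m[box].copy(),0,2)[0],key=cv2.contourArea)+[box[1].start,box[0].start]
    print(n,'pack',cv2.approxPolyDP(q,1.5,True)[:,0].tolist())
E
```

```text
(363, 726, 3)
scene0 [((np.int32(639), np.int32(374)), array([1.275, 0.338])), ((np.int32(538), np.int32(479)), array([ 1.276, -0.021])), ((np.int32(639), np.int32(479)), array([1.411, 0.144]))]
scene0 [((np.int32(487), np.int32(226)), array([0.773, 0.371])), ((np.int32(483), np.int32(246)), array([0.809, 0.316])), ((np.int32(501), np.int32(269)), array([0.886, 0.301])), ((np.int32(530), np.int32(276)), array([0.946, 0.342])), ((np.int32(552), np.int32(264)), array([0.96 , 0.413])), ((np.int32(556), np.int32(253)), array([0.945, 0.447])), ((np.int32(554), np.int32(239)), array([0.914, 0.477])), ((np.int32(536), np.int32(220)), array([0.844, 0.488])), ((np.int32(509), np.int32(214)), array([0.785, 0.446]))]
scene0 [((np.int32(350), np.int32(196)), array([0.462, 0.151])), ((np.int32(319), np.int32(232)), array([0.499, 0.009])), ((np.int32(374), np.int32(266)), array([0.671, 0.054])), ((np.int32(404), np.int32(228)), array([0.635, 0.194]))]
scene0 [((np.int32(413), np.int32(116)), array([0.356, 0.496])), ((np.int32(413), np.int32(135)), array([0.412, 0.443])), ((np.int32(433), np.int32(
[... 1248 characters left out ...]
y([ 0.761, -0.232])), ((np.int32(254), np.int32(159)), array([ 0.832, -0.215])), ((np.int32(234), np.int32(167)), array([ 0.871, -0.159]))]
side0 [((np.int32(262), np.int32(137)), array([ 0.857, -0.324])), ((np.int32(268), np.int32(150)), array([ 0.81, -0.27])), ((np.int32(285), np.int32(156)), array([ 0.748, -0.262])), ((np.int32(308), np.int32(152)), array([ 0.689, -0.306])), ((np.int32(319), np.int32(140)), array([ 0.679, -0.374])), ((np.int32(312), np.int32(126)), array([ 0.729, -0.436])), ((np.int32(298), np.int32(121)), array([ 0.783, -0.445])), ((np.int32(272), np.int32(125)), array([ 0.855, -0.394]))]
side0 pack [[379, 186], [362, 193], [361, 206], [368, 214], [385, 206], [386, 193]]
```

View pics/crop1.png

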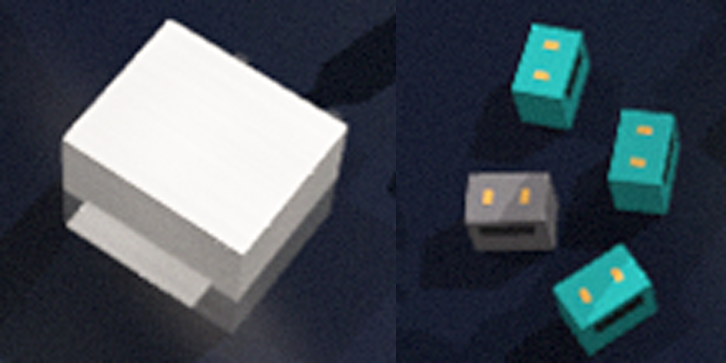

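Right: the pack's top is at crop (510,195). The dock cover has clean corners: 178 × 147 mm at z = 0.142, which agrees with the side view. The tool always points down, so I need to see the finger shape before choosing how to engage the lip.

```bash
python3 - <<'E'
from h import *
d=grab('wrist','wrist0')
b=np.load('pics/side0.npz')['im'][50:125,430:510]; a=np.load('pics/scene0.npz')['im'][220:310,30:110]
f=lambda x:cv2.resize(x,(320,300),interpolation=cv2.INTER_CUBIC)
c=np.hstack([np.vstack([f(b),f(a)]),cv2.resize(d['frame'],(480,360)).copy()[:0].reshape(0,480,3) if 0 else np.vstack([cv2.resize(d['frame'],(480,360)),np.zeros((240,480,3),np.uint8)])])
cv2.imwrite('pics/grip.png',c[:,:,::-1])
T=d['world_to_cam'];cam=-T[:3,:3].T@T[:3,3];print('cam',cam)
r=R.from_rotvec(sense()['tcp_rot']).as_matrix();print(r.round(3)); print('cam in tool',r.T@(cam-sense()['tool_pos']))
s=dict(np.load('pics/scene0.npz'));e=dict(np.load('pics/side0.npz'))
# pack top corners scene from crop x/3.3+190, y/3.3+240
for x,y in((468,173),(550,173),(556,212),(470,214),(488,198),(525,196)):
    print(onz(s,(x-396)/3.3+190,y/3.3+240,.058).round(3))
for x in ((379,186),(362,193),(386,193),(369,200)): print('side',onz(e,*x,.058).round(3))
for x,y in((90,202),(68,224),(194,306),(212,287)): print('lip',onz(s,x/3.3+300,y/3.3+190,.067).round(3))
E
```

```text
cam [ 0.3538973  -0.52199769  0.37387763]
[[ 0.894  0.447 -0.001]
 [ 0.447 -0.894  0.001]
 [-0.    -0.002 -1.   ]]
cam in tool [ 0.08298175  0.00034795 -0.14337047]
[ 0.422 -0.303  0.058]
[ 0.465 -0.251  0.058]
[ 0.497 -0.268  0.058]
[ 0.454 -0.322  0.058]
[ 0.451 -0.303  0.058]
[ 0.469 -0.279  0.058]
side [ 0.457 -0.326  0.058]
side [ 0.497 -0.276  0.058]
side [ 0.427 -0.303  0.058]
side [ 0.467 -0.254  0.058]
lip [0.525 0.016 0.067]
lip [ 0.53  -0.012  0.067]
lip [0.656 0.019 0.067]
lip [0.652 0.042 0.067]
```

View pics/grip.png

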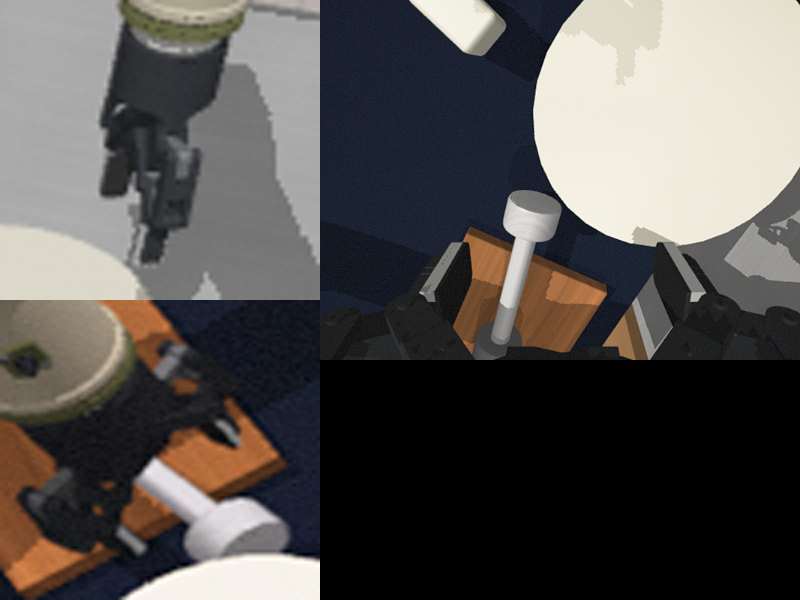

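Scene crop: the fingers are straight, parallel-jaw Robotiq type. With no way to tilt, I'll press the back of a half-open finger on the lip's front edge, which pushes nearly through the hinge. Raising the finger then carries the lip up by friction, and from there I follow the arc.

```bash
cat >> h.py <<'E'
C=np.array([.567,.102,0]); A=np.radians(104.4)
X=np.array([np.cos(A),np.sin(A),0]); Y=np.array([-np.sin(A),np.cos(A),0])
def D(x,y,z): return C+x*X+y*Y+np.array([0,0,z])
def to(P,yang=None):
    "tool-axis mm to world P, roll so that tool y points along yang deg (mod 180)"
    s=sense(); r=R.from_rotvec(s['tcp_rot']).as_matrix(); t=(r.T@(np.array(P)-s['tool_pos']))*1e3
    y=np.degrees(np.arctan2(r[1,1],r[0,1])); out=[t.round(1)]
    if yang is not None: out.append(('roll',round((y-yang+90)%180-90,1)))
    return out
def dock():
    s=sense(); p=s['tool_pos']-C; return dict(t=s['clock'],x=(p@X).round(4),y=(p@Y).round(4),z=p[2].round(4),F=s['force'].round(1),Fx=round(s['force']@X,1),w=s['gripper_width'],q=s['joint_positions'].round(2))
E
python3 - <<'E'
from h import *
s=dict(np.load('pics/scene0.npz'))
for n,u,v,z in(('t1',545,62,.058),('t2',643,145,.058),('t3',605,280,.058)): print(n,onz(s,(u-396)/3.3+190,v/3.3+240,z).round(3))
print('ram',onz(s,311,342,.04).round(3),'ring',onz(s,271,373,.05).round(3))
print(D(-.175,0,.2),to(D(-.175,0,.2),104.4),dock())
E
```

```text
t1 [ 0.376 -0.195  0.058]
t2 [ 0.493 -0.177  0.058]
t3 [ 0.57  -0.271  0.058]
ram [ 0.697 -0.18   0.04 ] ring [ 0.701 -0.311  0.05 ]
[ 0.61052073 -0.06750205  0.2       ] [array([ 515.8, -291. ,   30.9]), ('roll', np.float64(12.2))] {'t': 0.15, 'x': np.float64(-0.5683), 'y': np.float64(0.4428), 'z': np.float64(0.2305), 'F': array([-1.8,  0.2,  1.4]), 'Fx': np.float64(0.7), 'w': 0.08532063652252357, 'q': array([ 1.04,  0.38,  0.02,  1.37, -0.01,  1.39, -0.05])}
```

```bash
python3 -m pendant '[[[30,-17,0,0,45],[45,-25,0,0,45],[45,-25,0,0,45],[45,-25,0,0,45],[45,-25,0,0,45],[45,-25,0,0,45],[45,-25,0,0,45],[45,-25,0,0,45],[45,-25,0,0,45],[45,-25,0,0,45],[45,-25,0,0,45],[36,-24,20,0,45],[0,0,11,6,45],[0,0,40,6.2,45],[0,0,40,0,45],[0,0,40,0,45],[0,0,30,0,45],[0,0,10,0,45],[0,0,0,0,45]]]' 
python3 -c "
from h import *
print(dock(),to(D(-.145,0,.04),104.4))
d=grab('side','side1');c=cv2.resize(d['frame'][190:350,200:360],(640,600)[:2],interpolation=cv2.INTER_CUBIC);cv2.imwrite('pics/c2.png',c[:,:,::-1])"
```

```text
clock: 2.52
tool_pos: [0.6108, -0.0678, 0.0402]
tcp_rot: [-3.117, -0.393, 0.001]
force: [-0.3, -1.6, 0.2]
gripper_width: 0.0452
grip_force: 0.0
{'t': 2.525, 'x': np.float64(-0.1753), 'y': np.float64(-0.0002), 'z': np.float64(0.0402), 'F': array([-0.3, -1.6,  0.2]), 'Fx': np.float64(-1.5), 'w': 0.04523078094539311, 'q': array([ 0.25,  0.53, -0.26,  1.61,  0.15,  1.02, -1.37])} [array([ -0.2, -30.3,   0.2]), ('roll', np.float64(-0.0))]
```

View pics/c2.png

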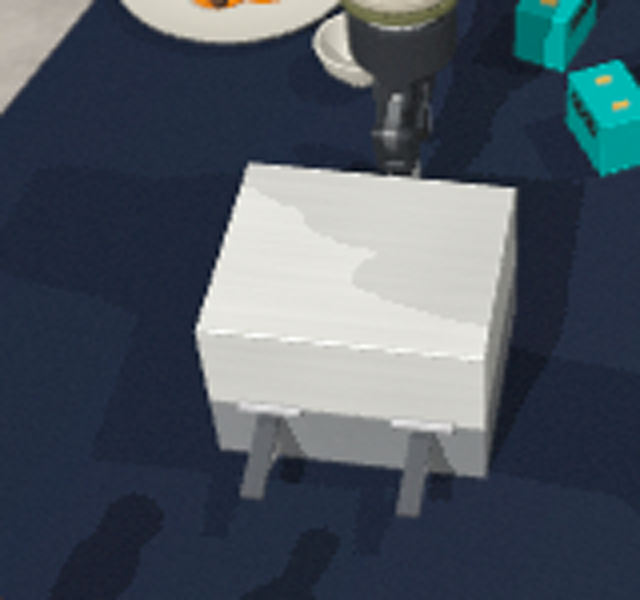

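The side view shows the gripper in front of the lip, near (400,150), clear of the hood. Next I approach slowly until contact.

```bash
python3 -m pendant '[[[0,-10,0,0,45],[0,-10,0,0,45],[0,-6,0,0,45],[0,-3,0,0,45],[0,0,0,0,45]]]'; python3 -c "
from h import *
print(dock())"; python3 -m pendant '[[[0,-3,0,0,45],[0,-3,0,0,45],[0,-2,0,0,45],[0,0,0,0,45]]]'; python3 -c "
from h import *
print(dock())"
```

```text
clock: 3.2
tool_pos: [0.6037, -0.0395, 0.0404]
tcp_rot: [3.117, 0.394, 0.0]
force: [0.4, -0.2, 0.3]
gripper_width: 0.0453
grip_force: 0.0
{'t': 3.2, 'x': np.float64(-0.1462), 'y': np.float64(-0.0004), 'z': np.float64(0.0404), 'F': array([ 0.4, -0.2,  0.3]), 'Fx': np.float64(-0.3), 'w': 0.04527339395880711, 'q': array([ 0.21,  0.52, -0.27,  1.64,  0.15,  1.01, -1.42])}
clock: 3.7
tool_pos: [0.6021, -0.0341, 0.0405]
tcp_rot: [3.115, 0.389, 0.001]
force: [1.4, -4.5, -0.4]
gripper_width: 0.0449
grip_force: 0.0
{'t': 3.7, 'x': np.float64(-0.1405), 'y': np.float64(-0.0002), 'z': np.float64(0.0405), 'F': array([ 1.4, -4.5, -0.4]), 'Fx': np.float64(-4.7), 'w': 0.04488718203524527, 'q': array([ 0.21,  0.51, -0.27,  1.65,  0.16,  1.  , -1.44])}
```

Contact came where expected, at 4.7 N. I press a bit more and try a small lift.

```bash
python3 -m pendant '[[[0,-3,0,0,45],[0,-2,0,0,45],[0,0,-2,0,45],[0,0,-3,0,45],[0,0,-4,0,45],[0,0,-4,0,45],[0,0,0,0,45]]]'; python3 -c "
from h import *
print(dock())
d=grab('side','side2');c=cv2.resize(d['frame'][190:350,200:360],(640,600)[:2],interpolation=cv2.INTER_CUBIC);cv2.imwrite('pics/c3.png',c[:,:,::-1])"
```

```text
clock: 4.58
tool_pos: [0.6011, -0.03, 0.0537]
tcp_rot: [3.115, 0.389, 0.002]
force: [3.5, -6.7, -2.1]
gripper_width: 0.0451
grip_force: 3.5
{'t': 4.575, 'x': np.float64(-0.1364), 'y': np.float64(-0.0002), 'z': np.float64(0.0537), 'F': array([ 3.5, -6.7, -2.1]), 'Fx': np.float64(-7.3), 'w': 0.04505952005336984, 'q': array([ 0.2 ,  0.49, -0.27,  1.64,  0.15,  1.03, -1.44])}
```

View pics/c3.png

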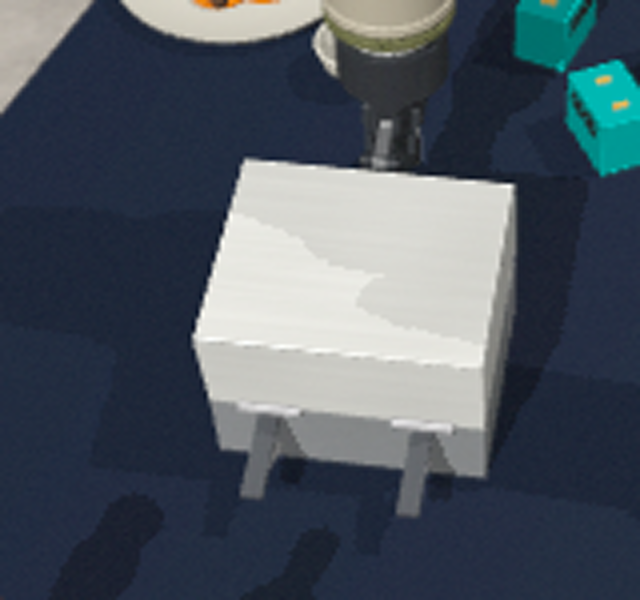

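It works. The hood's front edge went from y=163 to 158 in the crop and the rear edge moved back, and the tool carries about 2 N. I follow the arc.

```bash
python3 -m pendant '[[[0,-1.5,-8.9,0,45],[0,-1.7,-8.8,0,45],[0,-2,-8.7,0,45],[0,-2.5,-8.7,0,45],[0,-2.8,-8.5,0,45],[0,-3.2,-8.4,0,45],[0,-3.6,-8.2,0,45],[0,-4,-8,0,45]]]'; python3 -c "
from h import *
print(dock())
d=grab('side','side3');e=grab('scene','scene3');c=np.hstack([cv2.resize(d['frame'][170:340,200:360],(400,425)),cv2.resize(e['frame'][140:310,280:440],(400,425))]);cv2.imwrite('pics/c4.png',c[:,:,::-1])"
```

```text
clock: 5.62
tool_pos: [0.596, -0.0098, 0.1223]
tcp_rot: [3.114, 0.387, 0.002]
force: [1.8, -8.0, 1.2]
gripper_width: 0.045
grip_force: 3.9
{'t': 5.625, 'x': np.float64(-0.1155), 'y': np.float64(-0.0003), 'z': np.float64(0.1223), 'F': array([ 1.8, -8. ,  1.2]), 'Fx': np.float64(-8.2), 'w': 0.044967674659699704, 'q': array([ 0.18,  0.41, -0.29,  1.59,  0.13,  1.15, -1.46])}
```

View pics/c4.png

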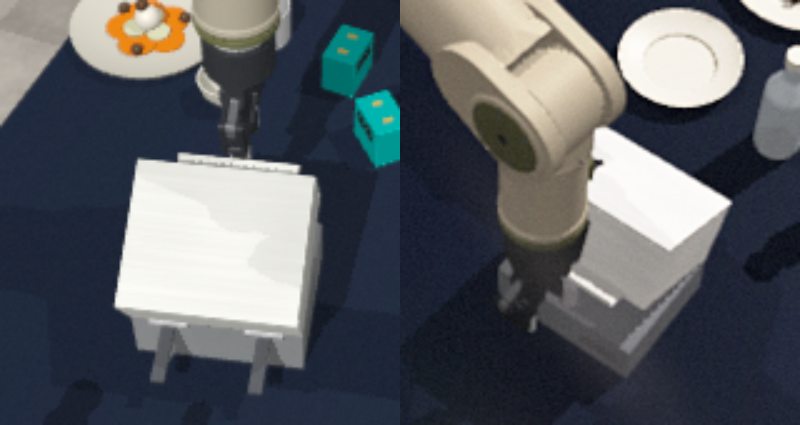

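The cover is at about 0.45 rad, with the lip against the finger. I continue along the arc.

```bash
python3 -m pendant '[[[0,-4.2,-7.8,0,45],[0,-4.6,-7.6,0,45],[0,-5,-7.4,0,45],[0,-5.3,-7.1,0,45],[0,-5.8,-6.9,0,45],[0,-6,-6.5,0,45],[0,-6.3,-6.2,0,45],[0,-6.7,-5.9,0,45],[0,-7,-5.6,0,45],[0,-7.2,-5.2,0,45],[0,-7.5,-4.9,0,45],[0,-7.7,-4.4,0,45],[0,-7.9,-4.1,0,45]]]'; python3 -c "
from h import *
print(dock())"; python3 -m pendant '[[[0,-8,-3.5,0,45],[0,-8,-3,0,45],[0,-8,-3,0,45],[0,-8,-2,0,45],[0,-8,-2,0,45],[0,-8,-2,0,45],[0,0,0,0,45]]]';python3 -c "
from h import *
print(dock())
d=grab('side','side4');e=grab('scene','scene4');c=np.hstack([cv2.resize(d['frame'][150:340,200:360],(400,475)),cv2.resize(e['frame'][120:310,280:440],(400,475))]);cv2.imwrite('pics/c5.png',c[:,:,::-1])"
```

```text
clock: 7.35
tool_pos: [0.5745, 0.073, 0.2011]
tcp_rot: [-3.116, -0.394, 0.001]
force: [0.4, -0.3, -0.8]
gripper_width: 0.0451
grip_force: 0.3
{'t': 7.35, 'x': np.float64(-0.03), 'y': np.float64(-0.0001), 'z': np.float64(0.2011), 'F': array([ 0.4, -0.3, -0.8]), 'Fx': np.float64(-0.4), 'w': 0.04510548697661244, 'q': array([ 0.08,  0.32, -0.34,  1.53,  0.11,  1.3 , -1.58])}
clock: 8.22
tool_pos: [0.5629, 0.1197, 0.2169]
tcp_rot: [-3.116, -0.395, -0.001]
force: [0.8, 0.5, -0.7]
gripper_width: 0.0452
grip_force: 0.0
{'t': 8.225, 'x': np.float64(0.0182), 'y': np.float64(-0.0005), 'z': np.float64(0.2169), 'F': array([ 0.8,  0.5, -0.7]), 'Fx': np.float64(0.3), 'w': 0.045241855446501306, 'q': array([ 0.02,  0.31, -0.36,  1.52,  0.11,  1.33, -1.67])}
```

View pics/c5.png

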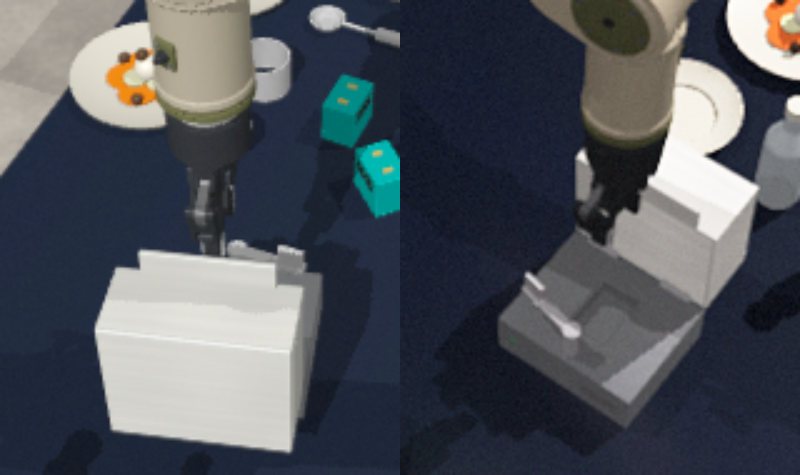

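The cover is near vertical and past its balance point. The lever at (555,310) in the right half points to dock +y, open, and the pocket is visible at (610,310). Next I go to the pack.

```bash
python3 -c "
from h import *
print(to([.460,-.288,.2],-39.5))"
```

```text
[array([-200.9,  368.2,   16.6]), ('roll', np.float64(-36.1))]
```

```bash
python3 -m pendant '[[[-10,18,0,0,65],[-22,40,0,0,65],[-22,40,0,0,65],[-22,40,0,0,65],[-22,40,0,0,65],[-22,40,0,0,65],[-22,40,0,0,65],[-22,40,0,0,65],[-22,40,5,0,65],[-15,30,12,0,65],[0,0,0,-9,65],[0,0,0,-9,65],[0,0,0,-9,65],[0,0,0,-9,65],[0,0,0,0,65]]]'; python3 - <<'E'
from h import *
print(dock(),to([.46,-.288,.1],-39.5))
d=grab('wrist','wrist1');K=0
im=d['frame'].copy()
# measure the pack: low-saturation grey region
g=cv2.cvtColor(im,cv2.COLOR_RGB2HSV)
u,v=proj(d,[.46,-.288,.058]); print('expected top centre px',u,v)
brass=((g[...,0]>12)&(g[...,0]<35)&(g[...,1]>100)&(g[...,2]>120)).astype(np.uint8)
n,l,st,ce=cv2.connectedComponentsWithStats(brass)
for i in range(1,n):
    if st[i,4]>15: print('brass',ce[i].round(1),st[i,4],onz(d,*ce[i],.059).round(4))
E
```

```text
clock: 10.2
tool_pos: [0.4584, -0.2891, 0.1996]
tcp_rot: [2.845, 1.333, -0.0]
force: [1.0, 0.0, 0.9]
gripper_width: 0.0652
grip_force: 0.0
{'t': 10.2, 'x': np.float64(-0.3518), 'y': np.float64(0.2024), 'z': np.float64(0.1996), 'F': array([1. , 0. , 0.9]), 'Fx': np.float64(-0.2), 'w': 0.06522057500671011, 'q': array([ 0.63,  0.23, -0.15,  1.64,  0.04,  1.27, -0.22])} [array([ 1.9,  0.5, 99.6]), ('roll', np.float64(-0.3))]
expected top centre px 323.7548822978868 216.73311005240822
brass [224.7  47.6] 199 [ 0.4823 -0.1671  0.059 ]
brass [274.   53.7] 196 [ 0.503  -0.1888  0.059 ]
brass [435.5  70.7] 191 [ 0.5732 -0.26    0.059 ]
brass [460.3 111.3] 175 [ 0.5716 -0.2899  0.059 ]
brass [114.  184.2] 152 [ 0.3664 -0.1801  0.059 ]
brass [159.1 192.6] 146 [ 0.3855 -0.2035  0.059 ]
brass [324.9 197.5] 151 [ 0.4694 -0.2778  0.059 ]
brass [326.2 239.3] 141 [ 0.451  -0.3015  0.059 ]
brass [630.1 384.8] 858 [ 0.5583 -0.5498  0.059 ]
```

View pics/wrist1.png

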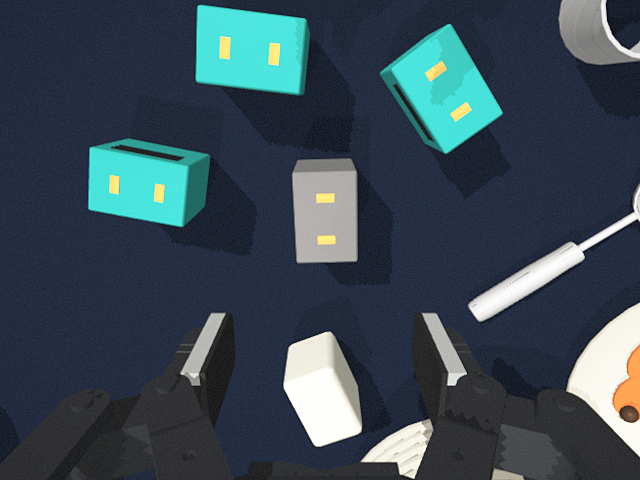

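The wrist view shows the grey pack at (325,212), with brass contacts at (325,197) and (326,239), between the open fingers' line and clear of its neighbours. Its centre is (0.460, −0.289), which agrees with the earlier fix. I grasp at mid-upper height.

```bash
python3 -m pendant '[[[1,1.2,20,-1,65],[0,0,40,0,65],[0,0,40,0,65],[0,0,40,0,65],[0,0,22,0,65],[0,0,10,0,65],[0,0,0,0,65],[0,0,0,0,40],[0,0,0,0,40],[0,0,0,0,40],[0,0,0,0,40]]]' 50; python3 -c "
from h import *
print(sense()['tool_pos'],sense()['gripper_width'],sense()['grip_force'])"
```

```text
clock: 11.62
tool_pos: [0.4623, -0.2884, 0.029]
tcp_rot: [2.829, 1.36, 0.002]
force: [0.4, -0.5, 7.1]
gripper_width: 0.0435
grip_force: 52.4
[ 0.46232933 -0.28835758  0.02904029] 0.04347141700120779 52.351539731025696
```

```bash
python3 -m pendant '[[[0,0,-10,0,40],[0,0,-30,0,40],[0,0,-45,0,40],[0,0,-45,0,40],[0,0,-40,0,40],[0,0,-10,-6,40],[0,0,0,-9.4,40],[0,0,0,-9.4,40],[0,0,0,-9.4,40],[0,0,0,-9.4,40],[0,0,0,-9.4,40],[0,0,0,0,40]]]'; python3 -c "
from h import *
print(sense()['gripper_width'],sense()['grip_force'],to(D(.005,0,.21),14.4))"
```

```text
clock: 13.12
tool_pos: [0.461, -0.2875, 0.2078]
tcp_rot: [-1.927, -2.48, -0.0]
force: [-0.8, -0.3, -2.5]
gripper_width: 0.0432
grip_force: 51.4
0.043246647639195 51.427602767944336 [array([356.2, 199. ,  -2.1]), ('roll', np.float64(-0.1))]
```

```bash
python3 -m pendant '[[[14,10,0,0,40],[40,30,0,0,40],[40,30,0,0,40],[40,30,0,0,40],[40,30,0,0,40],[40,30,0,0,40],[34,26,0,0,40],[13,13,0,0,40],[0,0,0,0,40],[0,0,0,0,40]]]'; python3 - <<'E'
from h import *
print(dock())
d=grab('wrist','wrist2')
for n,P in(('pocket',D(.005,0,.06)),('c1',D(-.0295,.0235,.06)),('c2',D(-.0295,-.0235,.06)),('c3',D(.0395,-.0235,.06)),('c4',D(.0395,.0235,.06)),('pin',D(-.06,0,.107)),('fin',D(-.06,.062,.131))): print(n,proj(d,P).round(0))
E
```

```text
clock: 14.38
tool_pos: [0.589, 0.0131, 0.2075]
tcp_rot: [1.929, 2.479, -0.002]
force: [0.2, -0.6, -2.7]
gripper_width: 0.0432
grip_force: 51.5
{'t': 14.375, 'x': np.float64(-0.0916), 'y': np.float64(0.0008), 'z': np.float64(0.2075), 'F': array([ 0.2, -0.6, -2.7]), 'Fx': np.float64(-0.7), 'w': 0.04322847538030425, 'q': array([ 0.26,  0.35, -0.44,  1.49,  0.15,  1.33,  0.06])}
pocket [324.  70.]
c1 [289. 126.]
c2 [360. 126.]
c3 [363.   9.]
c4 [286.   9.]
pin [325. 186.]
fin [207. 196.]
```

View pics/wrist2.png

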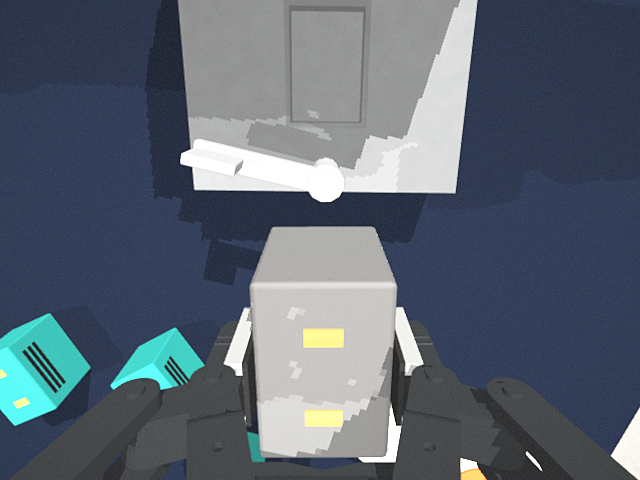

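The wrist view shows the empty pocket, with inner edges at roughly x=291..363 and y=7..122. The lever is open and points left, with the fin at (212,158), and the pack is held square with contacts at (323,338) and (323,418). I refine the pocket edges and the in-hand offset numerically.

```bash
python3 - <<'E'
from h import *
d=dict(np.load('pics/wrist2.npz'));im=d['im'];g=cv2.cvtColor(im,cv2.COLOR_RGB2GRAY).astype(float)
for r in((20,45),(60,85)): print('cols',r,dict(zip(range(280,376),g[r[0]:r[1],280:376].mean(0).round().astype(int).tolist())))
print('rows bot',g[108:134,325:350].mean(1).round().astype(int).tolist(),'rows top',g[0:16,300:350].mean(1).round().astype(int).tolist())
h=cv2.cvtColor(im,cv2.COLOR_RGB2HSV)
b=((h[...,0]>12)&(h[...,0]<35)&(h[...,1]>100)&(h[...,2]>120)).astype(np.uint8);b[:,:295]=0;b[:,350:]=0
n,l,st,ce=cv2.connectedComponentsWithStats(b)
s=sense();r=R.from_rotvec(s['tcp_rot']).as_matrix()
for i in range(1,n):
    if st[i,4]>100:
        P=onz(d,*ce[i],s['tool_pos'][2]+.031);print(ce[i],(r.T@(P-s['tool_pos'])*1e3).round(1))
E
```

```text
cols (20, 45) {280: 149, 281: 149, 282: 150, 283: 148, 284: 139, 285: 134, 286: 135, 287: 134, 288: 132, 289: 120, 290: 108, 291: 128, 292: 152, 293: 148, 294: 148, 295: 148, 296: 148, 297: 149, 298: 148, 299: 147, 300: 147, 301: 148, 302: 148, 303: 149, 304: 149, 305: 149, 306: 149, 307: 150, 308: 151, 309: 150, 310: 151, 311: 150, 312: 151, 313: 151, 314: 150, 315: 149, 316: 150, 317: 151, 318: 149, 319: 150, 320: 149, 321: 149, 322: 149, 323: 149, 324: 149, 325: 150, 326: 150, 327: 150, 328: 149, 329: 149, 330: 149, 331: 150, 332: 150, 333: 149, 334: 150, 335: 150, 336: 150, 337: 150, 338: 150, 339: 150, 340: 151, 341: 151, 342: 151, 343: 150, 344: 151, 345: 150, 346: 151, 347: 151, 348: 151, 349: 150, 350: 150, 351: 150, 352: 152, 353: 150, 354: 150, 355: 150, 356: 151, 357: 151, 358: 151, 359: 151, 360: 152, 361: 153, 362: 139, 363: 110, 364: 116, 365: 133, 366: 137, 367: 136, 368: 135, 369: 135, 370: 143, 371: 150, 372: 150, 373: 149, 374: 149, 375: 149}
cols (60, 85) {280: 149, 281: 149, 282: 150, 283: 149, 284: 147, 285: 139, 286: 137, 287: 136, 288: 137, 289: 130, 290: 110, 
[... 427 characters left out ...]
1, 334: 151, 335: 151, 336: 151, 337: 151, 338: 150, 339: 150, 340: 150, 341: 150, 342: 150, 343: 150, 344: 150, 345: 150, 346: 151, 347: 150, 348: 151, 349: 152, 350: 151, 351: 151, 352: 151, 353: 152, 354: 151, 355: 151, 356: 152, 357: 152, 358: 152, 359: 153, 360: 147, 361: 121, 362: 113, 363: 129, 364: 144, 365: 140, 366: 138, 367: 138, 368: 144, 369: 152, 370: 152, 371: 152, 372: 153, 373: 151, 374: 152, 375: 152}
rows bot [152, 152, 153, 152, 152, 151, 151, 152, 152, 152, 152, 153, 152, 136, 128, 142, 150, 148, 146, 145, 148, 151, 151, 151, 152, 154] rows top [135, 133, 133, 133, 135, 129, 116, 110, 111, 111, 110, 133, 150, 150, 151, 149]
[323.01560062 337.73322933] [ 13.5  -0.2 -31. ]
```

```bash
python3 - <<'E'
from h import *
d=dict(np.load('pics/wrist2.npz'));s=sense();r=R.from_rotvec(s['tcp_rot']).as_matrix()
tl=lambda u,v,z:(r.T@(onz(d,u,v,z)-s['tool_pos'])*1e3)
L=[tl(283.8,32,.06),tl(284.8,72,.06)];Rr=[tl(370,32,.06),tl(368.2,72,.06)];B=tl(337,128.7,.06)
for q in L+Rr+[B]: print(q.round(1))
print('second contact',tl(323,418,s['tool_pos'][2]+.031).round(1), 'x axis',np.degrees(np.arctan2(r[1,0],r[0,0])))
print('old D pocket in tool',to(D(.005,0,.2)))
E
```

```text
[118.9 -24.4 147.5]
[ 95.9 -24.5 147.5]
[118.9  28.7 147.4]
[ 95.9  28.4 147.5]
[ 61.    9.  147.5]
second contact [-16.3  -0.2 -31. ] x axis 104.20176146744147
old D pocket in tool [array([97. ,  0.6,  7.5])]
```

```bash
sed -i 's/^C=np.array.*; A=/C=np.array([.567,.102,0])+.0015*np.array([-.249,.969,0])-.0015*np.array([-.969,-.249,0]); A=/' h.py
cat > cov.py <<'E'
from h import *
import sys
d=grab('side',sys.argv[1]); g=cv2.cvtColor(d['frame'],cv2.COLOR_RGB2HSV)
m=((g[...,1]<60)&(g[...,2]>150)).astype(np.uint8)
q=max([c for c in cv2.findContours(m,0,2)[0] if 215<c[:,0,0].mean()<340 and 190<c[:,0,1].mean()<360],key=cv2.contourArea)
print('contour',cv2.approxPolyDP(q,2.5,True)[:,0].tolist())
for th in(1.5,1.75):
    f=lambda u,v,y:proj(d,D(.075-u*np.cos(th)+v*np.sin(th),y,.06+u*np.sin(th)+v*np.cos(th))).round(0).tolist()
    print(th,'front-top +-y',f(.15,.082,.09),f(.15,.082,-.09),'rear-top',f(0,.082,.09),f(0,.082,-.09),'lip',f(.178,0,.065),f(.178,0,-.065))
E
python3 cov.py side5
```

```text
contour [[242, 271], [235, 302], [246, 325], [316, 334], [313, 313], [318, 279], [308, 278], [306, 272], [252, 266], [251, 271]]
1.5 front-top +-y [317.0, 291.0] [238.0, 283.0] rear-top [318.0, 331.0] [245.0, 323.0] lip [311.0, 255.0] [256.0, 250.0]
1.75 front-top +-y [315.0, 311.0] [236.0, 302.0] rear-top [318.0, 334.0] [247.0, 327.0] lip [308.0, 271.0] [252.0, 265.0]
```

The contour matches the 1.75 rad prediction to about 1–2 px, so the cover rests on its stop. Now the pack goes over the pocket and down.

```bash
python3 -m pendant '[[[15,0.5,0,0,40],[30,1,0,0,40],[30,0.7,0,0,40],[20,0,0,0,40],[4.9,0,0,0,40],[0,0,15,0,40],[0,0,30,0,40],[0,0,35,0,40],[0,0,20,0,40],[0,0,8,0,40],[0,0,0,0,40]]]'; python3 -c "
from h import *
print(dock(),to(D(.0064,.0002,.095),14.2))"
```

```text
clock: 15.85
tool_pos: [0.5666, 0.1109, 0.099]
tcp_rot: [-1.927, -2.48, 0.001]
force: [-0.6, -0.1, -2.0]
gripper_width: 0.043
grip_force: 51.5
{'t': 15.85, 'x': np.float64(0.0072), 'y': np.float64(-0.0003), 'z': np.float64(0.099), 'F': array([-0.6, -0.1, -2. ]), 'Fx': np.float64(0.1), 'w': 0.04296368662490479, 'q': array([ 0.12,  0.43, -0.48,  1.66,  0.21,  1.11, -0.16])} [array([-0.8, -0.5,  4. ]), ('roll', np.float64(0.1))]
```

```bash
python3 -m pendant '[[[-0.3,-0.2,4,0,40],[0,0,4,0,40],[0,0,4,0,40],[0,0,3,0,40],[0,0,3,0,40],[0,0,0,0,40]]]'; python3 -c "
from h import *
print(dock())"
```

```text
clock: 16.6
tool_pos: [0.5664, 0.1114, 0.0813]
tcp_rot: [-1.926, -2.482, 0.0]
force: [0.0, 0.5, -2.0]
gripper_width: 0.0437
grip_force: 51.5
{'t': 16.6, 'x': np.float64(0.0078), 'y': np.float64(-0.0002), 'z': np.float64(0.0813), 'F': array([ 0. ,  0.5, -2. ]), 'Fx': np.float64(0.5), 'w': 0.043652641281817124, 'q': array([ 0.12,  0.44, -0.47,  1.68,  0.22,  1.07, -0.17])}
```

It's in the pocket (bottom at about 52 mm) with no contact force. I go on down.

```bash
python3 -m pendant '[[[0,0,3,0,40],[0,0,3,0,40],[0,0,3,0,40],[0,0,3,0,40],[0,0,2,0,40],[0,0,2,0,40],[0,0,0,0,40]]]'; python3 -c "
from h import *
print(dock())"
```

```text
clock: 17.48
tool_pos: [0.5666, 0.1115, 0.067]
tcp_rot: [1.926, 2.481, -0.0]
force: [-6.1, -0.2, 9.9]
gripper_width: 0.0431
grip_force: 53.1
{'t': 17.475, 'x': np.float64(0.0078), 'y': np.float64(-0.0004), 'z': np.float64(0.067), 'F': array([-6.1, -0.2,  9.9]), 'Fx': np.float64(1.4), 'w': 0.043052045484502276, 'q': array([ 0.11,  0.46, -0.47,  1.69,  0.23,  1.05, -0.18])}
```

The pack bottomed at TCP z = 0.067, exactly as expected. I release and retreat, then measure the pack and lever.

```bash
python3 -m pendant '[[[0,0,-0.5,0,60],[0,0,0,0,60],[0,0,0,0,60],[0,0,-10,0,60],[0,0,-25,0,60],[0,0,-35,0,60],[0,0,-35,0,60],[0,0,-25,0,30],[-40,0,0,0,0],[-50,0,0,0,0],[-30,0,0,0,0],[0,0,0,0,0]]]'; python3 - <<'E'
from h import *
print(dock())
d=grab('wrist','wrist3');im=d['frame'];h=cv2.cvtColor(im,cv2.COLOR_RGB2HSV)
b=((h[...,0]>12)&(h[...,0]<35)&(h[...,1]>90)&(h[...,2]>100)).astype(np.uint8)
n,l,st,ce=cv2.connectedComponentsWithStats(b)
for i in range(1,n):
    if st[i,4]>40:
        P=onz(d,*ce[i],.097)-C;print('brass',ce[i].round(0),st[i,4],'dock xy',(P@X).round(4),(P@Y).round(4))
m=((h[...,1]<30)&(h[...,2]>225)).astype(np.uint8); print(proj(d,D(-.06,0,.107)))
for c in cv2.findContours(m,0,2)[0]:
    if cv2.contourArea(c)>60:
        x,y,w,hh=cv2.boundingRect(c);print('bright',x,y,w,hh,cv2.contourArea(c))
for ph in(1.3,1.4,1.5,1.6): print(ph,proj(d,D(-.06+.062*np.cos(ph),.062*np.sin(ph),.131)).round(0))
cv2.imwrite('pics/w3.png',im[:,:,::-1])
# earlier wrist2: fin top centre seen near (212,158)
e=dict(np.load('pics/wrist2.npz'));P=onz(e,210,157,.131)-C;print('fin dock',P@X,P@Y,'phi',np.arctan2(P@Y,P@X+.06))
E
```

```text
clock: 18.98
tool_pos: [0.5968, -0.0086, 0.1965]
tcp_rot: [1.932, 2.476, -0.001]
force: [-0.3, -0.2, 0.1]
gripper_width: 0.0002
grip_force: 0.0
{'t': 18.975, 'x': np.float64(-0.116), 'y': np.float64(0.0002), 'z': np.float64(0.1965), 'F': array([-0.3, -0.2,  0.1]), 'Fx': np.float64(-0.1), 'w': 0.000247005118685751, 'q': array([ 0.29,  0.37, -0.43,  1.49,  0.16,  1.31,  0.09])}
brass [323.  43.] 310 dock xy -0.0088 -0.0002
brass [131. 375.] 80 dock xy -0.2121 0.13
brass [  4. 388.] 64 dock xy -0.2218 0.218
brass [155. 403.] 73 dock xy -0.2348 0.1174
[323.16584905 145.85544768]
bright 442 439 29 22 157.5
bright 506 415 134 65 3401.5
bright 329 305 17 61 792.5
bright 301 305 18 66 809.5
bright 163 95 299 69 8687.0
1.3 [196. 117.]
1.4 [194. 130.]
1.5 [194. 143.]
1.6 [195. 156.]
fin dock -0.04101611846278266 0.06008836515959726 phi 1.2647871905256092
```

The pack is seated: its contact lies at dock (−8.8, 0) against the nominal −10. The lever fin measures φ ≈ 1.27 at radius 63, as it must. Now I plan the push.

```bash
python3 - <<'E'
from h import *
s=sense();r=R.from_rotvec(s['tcp_rot']).as_matrix()
def c(ph,gap):
    n=np.array([np.sin(ph),-np.cos(ph)]);h=11*abs(n[0])+14.5*abs(n[1])+3
    return np.array([-60,0])+62*np.array([np.cos(ph),np.sin(ph)])-n*(h+gap)
pts=[c(1.27,15),c(1.27,-1)]+[c(p,-1) for p in np.arange(1.15,.0,-.11)]+[c(0,-1),c(0,-4)]
print(to(D(pts[0][0]/1e3,pts[0][1]/1e3,.114)))
for a,b in zip(pts,pts[1:]):
    w=(X*(b-a)[0]+Y*(b-a)[1]); print(b.round(1),(r.T@w).round(1)[:2])
E
```

```text
[array([ 40.2, -69.3,  82.5])]
[-57.7  64.2] [15.3  4.7]
[-51.1  63.9] [6.6 0.2]
[-44.9  63. ] [6.2 0.9]
[-38.6  61.4] [6.3 1.6]
[-32.3  58.9] [6.3 2.4]
[-26.1  55.7] [6.2 3.2]
[-20.2  51.7] [5.9 4. ]
[-14.7  46.8] [5.5 4.8]
[-9.7 41.1] [5.  5.6]
[-5.3 34.8] [4.4 6.4]
[-1.7 27.7] [3.6 7. ]
[ 1.1 20.1] [2.8 7.6]
[ 2.  16.5] [0.9 3.6]
[ 2.  13.5] [0. 3.]
```

```bash
python3 -m pendant '[[[0,-25,0,0,0],[20,-30,0,0,0],[20,-14.3,20,0,0],[0,0,30,0,0],[0,0,25,0,0],[0,0,7.5,0,0],[5,1.5,0,0,0],[6,2,0,0,0],[4.3,1.2,0,0,0],[6.6,0.2,0,0,0],[6.2,0.9,0,0,0],[6.3,1.6,0,0,0],[0,0,0,0,0]]]'; python3 -c "
from h import *
print(dock())
e=grab('scene','scene6')"
```

```text
clock: 20.65
tool_pos: [0.5178, 0.0529, 0.1136]
tcp_rot: [-1.924, -2.483, -0.001]
force: [0.4, -0.7, 0.8]
gripper_width: 0.0001
grip_force: 0.0
{'t': 20.65, 'x': np.float64(-0.0368), 'y': np.float64(0.0614), 'z': np.float64(0.1136), 'F': array([ 0.4, -0.7,  0.8]), 'Fx': np.float64(-0.7), 'w': 0.00010407791604408718, 'q': array([ 0.25,  0.29, -0.48,  1.8 ,  0.15,  1.09, -0.03])}
```

```bash
python3 -m pendant '[[[6.3,2.4,0,0,0],[6.2,3.2,0,0,0],[5.9,4,0,0,0],[5.5,4.8,0,0,0],[5,5.6,0,0,0],[4.4,6.4,0,0,0],[3.6,7,0,0,0],[2.8,7.6,0,0,0],[0,3.6,0,0,0],[0,3,0,0,0],[0,2,0,0,0],[0,0,0,0,0]]]'; python3 -c "
from h import *
print(dock())"
```

```text
clock: 22.2
tool_pos: [0.552, 0.1024, 0.1132]
tcp_rot: [-1.922, -2.478, 0.011]
force: [-20.7, -2.7, 13.4]
gripper_width: -0.0002
grip_force: 10.6
{'t': 22.2, 'x': np.float64(0.0027), 'y': np.float64(0.0159), 'z': np.float64(0.1132), 'F': array([-20.7,  -2.7,  13.4]), 'Fx': np.float64(2.5), 'w': -0.00023049846994954314, 'q': array([ 0.15,  0.39, -0.49,  1.68,  0.19,  1.13, -0.14])}
```

The push ended against a hard stop at y = 15.9 mm, which corresponds to φ ≈ 0. I back off, rise and check.

```bash
python3 -m pendant '[[[0,-4,0,0,0],[0,-10,0,0,0],[0,-10,-10,0,0],[0,0,-40,0,0],[0,0,-40,0,0],[-40,10,0,0,0],[-50,10,0,0,0],[-25,0,0,0,0],[0,0,0,0,0]]]'; python3 - <<'E'
from h import *
print(dock())
d=grab('wrist','wrist4');im=d['frame'];h=cv2.cvtColor(im,cv2.COLOR_RGB2HSV)
m=((h[...,1]<30)&(h[...,2]>200)).astype(np.uint8); m[230:]=0
for ph in(0,.05,.1): print(ph,'fin',[proj(d,D(-.06+q*np.cos(ph),q*np.sin(ph),.131)).round(0).tolist() for q in(.048,.076)],'bar tip',proj(d,D(-.06+.077*np.cos(ph),.077*np.sin(ph),.107)).round(0), 'pin',proj(d,D(-.06,0,.107)).round(0))
g=cv2.cvtColor(im,cv2.COLOR_RGB2GRAY)
for v in range(10,190,20): print(v,g[v,250:400:3].tolist())
n,l,st,ce=cv2.connectedComponentsWithStats(((h[...,0]>12)&(h[...,0]<35)&(h[...,1]>90)&(h[...,2]>100)).astype(np.uint8))
E
python3 cov.py side6
```

```text
clock: 23.32
tool_pos: [0.581, -0.0128, 0.2041]
tcp_rot: [1.931, 2.476, -0.0]
force: [-0.1, -0.3, 0.7]
gripper_width: 0.0
grip_force: 0.0
{'t': 23.325, 'x': np.float64(-0.1162), 'y': np.float64(0.0165), 'z': np.float64(0.2041), 'F': array([-0.1, -0.3,  0.7]), 'Fx': np.float64(-0.2), 'w': 6.54966125121891e-06, 'q': array([ 0.31,  0.34, -0.44,  1.52,  0.15,  1.31,  0.1 ])}
0 fin [[358.0, 44.0], [359.0, -25.0]] bar tip [355. -15.] pin [353. 144.]
0.05 fin [[353.0, 44.0], [351.0, -25.0]] bar tip [348. -15.] pin [353. 144.]
0.1 fin [[348.0, 45.0], [342.0, -24.0]] bar tip [340. -14.] pin [353. 144.]
10 [135, 133, 134, 133, 132, 132, 128, 131, 134, 134, 129, 132, 133, 134, 133, 135, 136, 132, 134, 120, 120, 107, 133, 131, 131, 130, 132, 130, 130, 132, 135, 194, 198, 142, 220, 249, 247, 248, 235, 177, 129, 126, 127, 130, 130, 129, 129, 126, 120, 138]
30 [125, 132, 136, 136, 129, 134, 134, 132, 131, 128, 136, 133, 131, 137, 135, 133, 137, 134, 136, 121, 117, 90, 129, 131, 128, 128, 130, 133, 127, 129, 143, 201, 203, 129, 247, 249, 246, 249, 177, 160, 131, 129, 127, 126, 125, 126, 128, 130, 11
[... 1410 characters left out ...]
61, 163, 157, 255, 254, 254, 254, 254, 254, 254, 254, 254, 254, 254, 254, 223, 223, 223, 224, 224, 227, 227, 228, 227, 225]
170 [48, 42, 41, 38, 41, 42, 43, 42, 47, 47, 45, 49, 45, 51, 44, 41, 47, 43, 46, 45, 41, 38, 40, 44, 42, 42, 45, 40, 40, 42, 36, 42, 43, 38, 48, 46, 39, 38, 37, 40, 46, 42, 43, 47, 44, 44, 39, 39, 49, 45]
contour [[242, 271], [235, 302], [246, 325], [316, 334], [313, 313], [318, 279], [308, 278], [306, 272], [252, 266], [251, 271]]
1.5 front-top +-y [317.0, 291.0] [238.0, 283.0] rear-top [318.0, 331.0] [245.0, 323.0] lip [311.0, 255.0] [256.0, 250.0]
1.75 front-top +-y [315.0, 311.0] [236.0, 302.0] rear-top [318.0, 334.0] [247.0, 327.0] lip [308.0, 271.0] [252.0, 265.0]
```

The lever's bar lies on the φ = 0 line (columns 340–365 along its length, pin at 353). The cover is still at 1.75, the pack bottomed at its nominal height, and the robot is clear of everything.

```bash
python3 -c "
from plant import hand_in
print(hand_in())"
```

```text
the job is handed in; nothing more can be done
None
```

The job is handed in at about 23 s of the 72 s allowed: the cover rests open on its stop, the pack is fully down in the pocket and the lever is shut over it. My last measurements confirmed the cover and lever; I did not re-check the bystanders, but no planned path came near one.

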